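# Crank the display turntable to turn a crib house to the customers

## Task

The crib house with the terracotta-tiled roof stands turned away on its hand-cranked turntable. Take hold of the loose red sleeve on that turntable's crank and, gripping it firmly the whole way without letting go, wind the crank anticlockwise (seen from above) until the white pointer below the house's lit yellow doorway lines up with the white mark on the base, then let go and back off. Leave the other turntable, with the blue sleeve, as it is.

Things in the scene. Friction and masses are not known exactly. Their poses are not given: they have to be found in the camera images.
- red_sleeve: red plastic grip sleeve, upright, 28 mm across, 60 mm tall, spinning freely on a vertical pin of the crank arm, so the gripper need not turn. Origin: centre of its underside, 73 mm above the table; its yaw means nothing. It circles crank_axis at 60 mm radius; the arm under it ends 69 mm above the table. Grip it from above 35 mm above its origin with 20 N or more; it takes 2 N to turn.
- crank_axis (a point): fixed point on the crank's vertical axis, 73 mm above the table. It sits on the dark wooden base (190 x 376 mm, top at 40 mm) shared with the turntable (156 mm across), whose centre lies 225 mm away along this point's y axis; the house on it reaches 200 mm above the table. Its x axis points the way from the turntable's centre to the white mark.
- turntable (a joint): angle of the red-sleeve turntable (rad, anticlockwise from above positive): 0 when the white pointer below the yellow doorway is at the white mark; about -2.2 to -1.2 at the start. A belt couples it to the crank, which turns the same way, 2 rad for each rad of the turntable. End stops at -2.6 and 1.2; it stays where it is left.
- blue_sleeve: bystander: blue sleeve of the same size and height, on the crank of the other turntable, which carries a grey columned ruin up to 200 mm above the table. Origin: centre of its underside. To be left where it is.

How it is judged (in metres and radians):
On the way, in this order (a step that is already met when the one before it is completed fails the run):
1. the red sleeve is gripped while the house is still turned away (contact force between the fingers and red_sleeve above 5 N and value of joint turntable below -1.1 rad), for 0.2 s.
2. the house comes round to within 0.2 rad of the mark with the sleeve in the grip (contact force between the fingers and red_sleeve above 5 N and value of joint turntable between -0.2 and 0.2 rad), for 0.1 s.
At the end, for the whole second after the job is handed in: The turntable with the tiled house stands still with its white pointer within 0.2 rad (11 degrees) of the white mark, and the blue sleeve is within 20 mm of where it was (value of joint turntable between -0.2 and 0.2 rad and velocity of joint turntable between -0.05 and 0.05 rad/s and distance of blue_sleeve from where it was at the start of the episode below 0.02 m); the robot touches nothing.
It fails at once if the red sleeve is not firmly gripped (under 5 N) while the turntable is between 1.0 and 0.3 rad short of the mark (value of joint turntable between -1 and -0.3 rad and contact force between the fingers and red_sleeve below 5 N).
It fails at once if the blue sleeve is moved by more than 20 mm (distance of blue_sleeve from where it was at the start of the episode above 0.02 m).
It also fails if it takes over 42 s, if anything falls off the work surface, if the arm or the gripper's body presses on something with over 40 N, if the wrist force passes 120 N, or if a joint passes its speed limit or range.

## Robot

A 6-joint arm with a two-finger parallel gripper is mounted at the origin on the work surface. World frame = base frame: x ahead of the robot, y to its left, z up, the work surface at z = 0. Lengths are in mm, angles in rad, forces in N, time in s.
With the tool pointing down it reaches from about 350 to 775 mm from the base axis. Payload 7.3 kg.
Tool frame: the origin (TCP) lies at the very end of the fingers, on their centre line; the grasp point (between the pads) lies 19 mm behind it; z points along the fingers, y is the line along which they close (so a half turn about z gives the same grasp; the last joint's range is limited). The gripper opens to 92 mm and grips with 3 to 60 N. Pads are 19 mm wide; open, the fingers measure 130 mm over their backs; the gripper's body (75 mm by 190 mm) begins 47 mm behind the grasp point.
Start: joints at [1.05, 0.342, 1.524, -0, 1.275, -0.146], TCP at [192.184, 488.583, 200.041] pointing down, gripper open.
Joint ranges: [-2.53, 2.53], [-0.77, 2.02], [0.04, 2.7], [-1, 4.14], [0.28, 2.66], [-3.11, 3.11]. Speed limits (rad/s): [2.57, 2.57, 3.14, 3.14, 3.14, 3.14].

## Interface

Orientations are given as [roll, pitch, yaw] about the fixed x, y, z axes, in that order (R = Rz(yaw) Ry(pitch) Rx(roll)).
In Python, from plant import * gives the robot as it stands.
- The arm moves only by the tool arm_command, never from a script. Its arguments are lists of equal length, an entry for each row: "gripper": the finger opening in mm, from 0 to 91.8; "dp": the shift along the tool's x, y, z in units of 25 mm (1.0 is 25 mm), a list of three; "twist": the turn about the tool's z in units of 5 degrees (1.0 is 5 degrees). A call has exactly 5 rows; each row shifts and turns the commanded pose from where the row before left it, along the tool's axes as they then stand; what a row does not reach is not made up. A row lasts 1/8 s, in which the tool goes at most 62.5 mm and 10.7 degrees, less where a joint would pass 70% of its speed; a pose out of reach is approached as far as the arm can. A call is refused whole if a number of a shift passes 1 or a number of a turn 1, either way. A call with a gripper value outside its range is refused whole. The fingers move at their own pace and stop on an object; the grip force is fixed at half the most. Time passes only in rows, so rows that do not move let the fingers close, or fill a call up. It gives the time, the measured TCP pose, the force, the opening and the grip force at its end, in the units of the state.
- get_obs(): the state, without advancing time (a new reading comes with each control period).
- capture(name): name is "scene" or "top" or "wrist"; returns the picture (400x640x3 uint8, red, green, blue); there is no depth.
- get_calibration(name): a dict with "mtx" (3x3 intrinsics, pixels), "position" and "attitude" of the camera in the world; the wrist camera has in their place "mount" (4x4, takes a point from camera to tool coordinates, whose origin is the TCP and whose axes are the flange's). Camera axes: x right, y down, z forward; pixel columns grow to the right and rows downward; lengths in mm; the calibration is good to about 2 mm. The wrist camera is an equidistant fisheye: a pixel r from the principal point sees the ray r / f radians off the axis. A picture is of the moment at which its call begins: read the wrist's pose just before it. get_calibration takes no time and is no camera call.
- close_job(): hands the job in; it is judged then, once.
The state is a dict: "time": time; "joint_positions": joint angles; "dq": joint speeds; "tau": joint torques, N m; "tool_pos": TCP position; "tcp_rot": TCP orientation; "contact_force": force on the tool from outside, world axes, zero at the start; "moment": the same for the moment, N m; "grip_width": finger opening in mm; "finger_force": force on a finger pad.
Only numpy, scipy, OpenCV 4.12 (cv2) and the standard library are available. Lean on these libraries where they do the work, as an engineer would, in place of code of your own. Each camera call takes 0.05 s, during which the arm holds its last target. There are 200 camera calls.

## Working session

There is one attempt and no reset: what is moved stays moved. The work goes in short steps, Python scripts to look and compute and a tool call to move; the robot and the scene stay as the last step left them, time stands still between calls to the robot, and variables do not carry over. Pictures are saved under pics/ and viewed, at most 10 in all, crops included, and the job is handed in when it is done.

Besides the shell and the picture viewer there is one more tool, called by a JSON object that holds its "name" and its "arguments". arm_command: Moves the arm, as the interface text tells. Its arguments: {"type":"object","properties":{"gripper":{"type":"array"},"dp":{"type":"array"},"twist":{"type":"array"}},"required":["gripper","dp","twist"]}

```bash
mkdir -p pics
python3 - <<'E'
from plant import *
import cv2
o=get_obs();print({k:o[k] for k in('time','tool_pos','tcp_rot','grip_width')})
for n in('scene','top'):
    im=capture(n);cv2.imwrite(f'pics/{n}.png',im[:,:,::-1]);c=get_calibration(n);print(n,c)
E
```

```text
{'time': 0.0, 'tool_pos': array([191.93997764, 488.17743706, 199.35875947]), 'tcp_rot': array([-3.14009444e+00, -2.29438779e-04,  2.76680836e+00]), 'grip_width': 91.84104541796196}
scene {'mtx': array([[496.89038327,   0.        , 317.70026829],
       [  0.        , 496.89038327, 200.62999285],
       [  0.        ,   0.        ,   1.        ]]), 'position': array([1403.18289278, -504.78933972,  906.07140363]), 'attitude': array([-2.24305532, -0.02275192,  1.0617879 ])}
top {'mtx': array([[371.49092303,   0.        , 318.71516165],
       [  0.        , 371.49092303, 204.32780298],
       [  0.        ,   0.        ,   1.        ]]), 'position': array([ 474.31320183,   17.37195412, 1011.33046836]), 'attitude': array([-3.09029394,  0.02254368, -1.57109339])}
```

View pics/top.png

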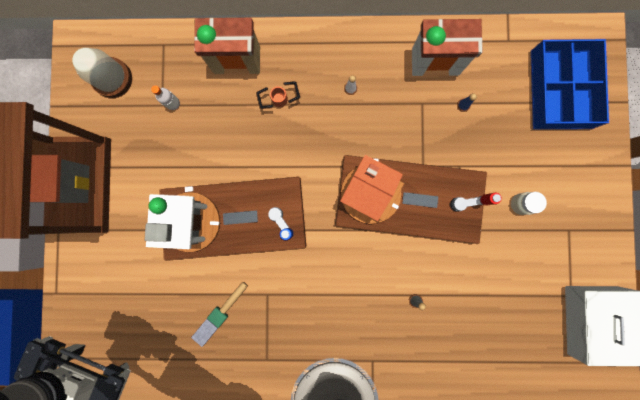

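View pics/scene.png

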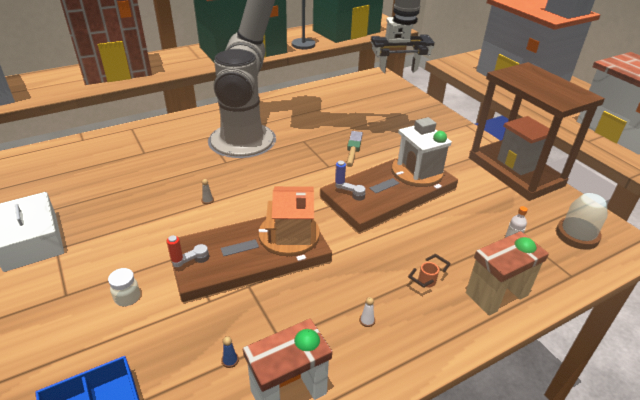

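Run:
```python
import cv2
t=cv2.imread('pics/top.png')[145:250,325:560];s=cv2.imread('pics/scene.png')[180:310,100:340]
cv2.imwrite('pics/c1.png',cv2.resize(t,None,fx=3.4,fy=3.4,interpolation=cv2.INTER_CUBIC))
cv2.imwrite('pics/c2.png',cv2.resize(s,None,fx=3.3,fy=3.3,interpolation=cv2.INTER_CUBIC))
```

```text
(no output)
```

View pics/c1.png

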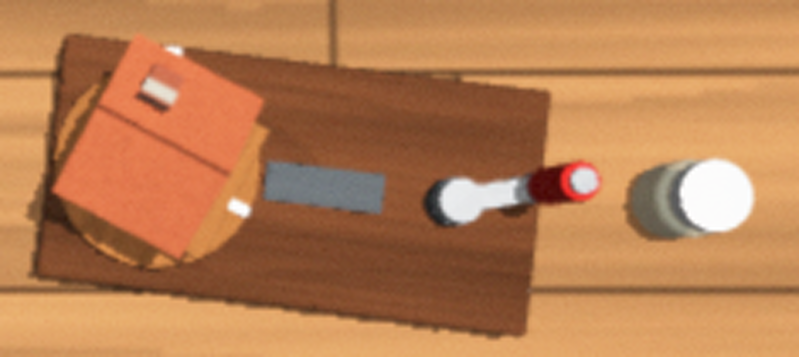

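View pics/c2.png

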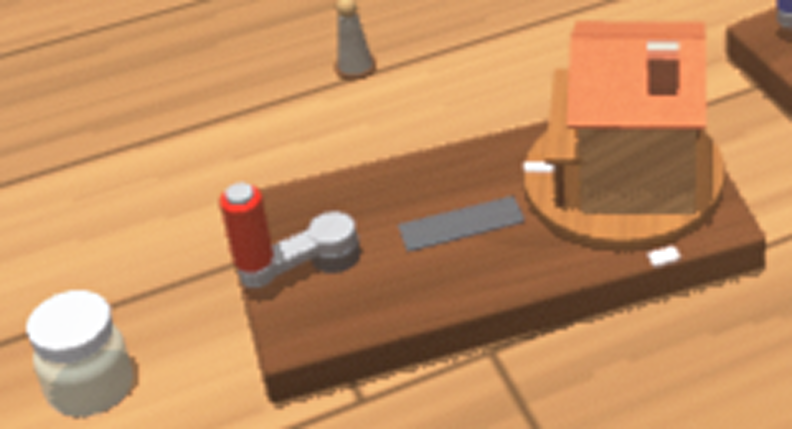

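```bash
cat > h.py <<'E'
from plant import *
import numpy as np, cv2
from scipy.spatial.transform import Rotation as R
def ray(n,u,v,z):
    c=get_calibration(n);d=R.from_euler('xyz',c['attitude']).as_matrix()@np.linalg.inv(c['mtx'])@[u,v,1]
    p=np.array(c['position']);return p+d*(z-p[2])/d[2]
T=lambda u,v,z:ray('top',325+u/3.4,145+v/3.4,z)
S=lambda u,v,z:ray('scene',100+u/3.3,180+v/3.3,z)
E
python3 - <<'E'
from h import *
np.set_printoptions(precision=1,suppress=True)
C=np.array([T(*p,40) for p in[(70,36),(550,92),(524,335),(37,276)]]);print(C, np.linalg.norm(C-np.roll(C,-1,0),axis=1))
print('mark',T(174,50,41),S(664,256,41))
print('pointer',T(238,207,54),S(538,167,54))
for z in(65,72,80):print('hub',z,T(463,200,z),S(333,226,z))
for z in(133,137):print('pin',z,T(584,180,z),S(240,190,z))
print('sleevebase',S(256,265,73))
print('jar',T(716,196,70),S(70,320,70),T(716,196,85),S(70,320,85))
y=C[0]+C[3]-C[1]-C[2];y/=np.linalg.norm(y);print('ydir',y,np.degrees(np.arctan2(y[1],y[0])),C.mean(0))
E
```

```text
[[ 652.6  -31.5   40. ]
 [ 607.7 -398.4   40. ]
 [ 422.3 -374.6   40. ]
 [ 467.1   -5.5   40. ]] [369.6 186.9 371.8 187.3]
mark [ 641.1 -111.6   41. ] [ 639.8 -102.4   41. ]
pointer [ 519.2 -157.    54. ] [ 520.3 -149.6   54. ]
hub 65 [ 523.7 -321.8   65. ] [ 521.  -312.6   65. ]
hub 72 [ 523.3 -319.3   72. ] [ 528.4 -314.2   72. ]
hub 80 [ 522.9 -316.4   80. ] [ 536.8 -316.    80. ]
pin 133 [ 533.8 -380.4  133. ] [ 528.9 -372.6  133. ]
pin 137 [ 533.5 -378.6  137. ] [ 533.4 -373.3  137. ]
sleevebase [ 542.  -374.7   73. ]
jar [ 526.1 -504.9   70. ] [ 531.2 -500.1   70. ] [ 525.3 -496.6   85. ] [ 546.8 -500.2   85. ]
ydir [0.1 1.  0. ] 83.05907697101203 [ 537.4 -202.5   40. ]
```

{"name": "arm_command", "arguments": {"gripper": [91,91,91,91,91], "dp": [[0,0,-1],[0,0,-1],[0,0,-1],[0,0,-1],[0,0,-1]], "twist": [1,1,1,1,1]}}

```text
time: 0.72
tool_pos: [192.0, 488.3, 325.4]
tcp_rot: [-3.141, 0.0, 2.328]
contact_force: [0.7, 0.5, -0.6]
grip_width: 91.0
finger_force: 0.0
```

{"name": "arm_command", "arguments": {"gripper": [91,91,91,91,91], "dp": [[0,0,0],[0,0,0],[0,0,0],[0,0,0],[0,0,0]], "twist": [1,1,1,1,1]}}

```text
time: 1.35
tool_pos: [192.1, 488.4, 324.6]
tcp_rot: [-3.141, 0.001, 1.891]
contact_force: [0.2, 0.3, 0.8]
grip_width: 91.0
finger_force: 0.0
```

{"name": "arm_command", "arguments": {"gripper": [91,91,91,91,91], "dp": [[0,0,0],[0,0,0],[0,0,0],[0,0,0],[0,0,0]], "twist": [1,1,1,1,1]}}

```text
time: 1.98
tool_pos: [192.1, 488.4, 324.6]
tcp_rot: [-3.141, 0.001, 1.455]
contact_force: [-0.2, -0.7, 0.1]
grip_width: 91.0
finger_force: 0.0
```

{"name": "arm_command", "arguments": {"gripper": [91,91,91,91,91], "dp": [[-1,0.8,0],[-1,0.8,0],[-1,0.8,0],[-1,0.8,0],[-1,0.8,0]], "twist": [0,0,0,0,0]}}

```text
time: 2.6
tool_pos: [277.7, 352.0, 324.7]
tcp_rot: [-3.141, 0.001, 1.458]
contact_force: [-0.6, -0.7, -0.2]
grip_width: 91.0
finger_force: 0.0
```

{"name": "arm_command", "arguments": {"gripper": [91,91,91,91,91], "dp": [[-1,0.8,0],[-1,0.8,0],[-1,0.8,0],[-1,0.8,0],[-1,0.8,0]], "twist": [0,0,0,0,0]}}

```text
time: 3.22
tool_pos: [363.0, 216.6, 324.7]
tcp_rot: [-3.141, 0.0, 1.458]
contact_force: [-0.0, 0.3, -0.4]
grip_width: 91.1
finger_force: 0.0
```

{"name": "arm_command", "arguments": {"gripper": [91,91,91,91,91], "dp": [[-1,0.8,0],[-1,0.8,0],[-1,0.8,0],[-1,0.8,0],[-1,0.8,0]], "twist": [0,0,0,0,0]}}

```text
time: 3.85
tool_pos: [448.3, 81.2, 324.7]
tcp_rot: [-3.141, -0.0, 1.458]
contact_force: [0.4, -0.1, -0.3]
grip_width: 91.1
finger_force: 0.0
```

{"name": "arm_command", "arguments": {"gripper": [91,91,91,91,91], "dp": [[-1,0.6,0],[-1,0.6,0],[-1,0.6,0],[-1,0.6,0],[-1,0.6,0]], "twist": [0,0,0,0,0]}}

```text
time: 4.47
tool_pos: [508.6, -51.4, 324.6]
tcp_rot: [-3.141, -0.0, 1.458]
contact_force: [-0.2, -0.3, -0.3]
grip_width: 90.9
finger_force: 0.0
```

{"name": "arm_command", "arguments": {"gripper": [91,91,91,91,91], "dp": [[-1,0.3,0],[-1,0.3,0],[-1,0.3,0],[-1,0.3,0],[-1,0.3,0]], "twist": [0,0,0,0,0]}}

```text
time: 5.1
tool_pos: [531.5, -179.7, 324.5]
tcp_rot: [-3.141, -0.0, 1.458]
contact_force: [-0.5, -1.0, -0.4]
grip_width: 90.8
finger_force: 0.0
```

{"name": "arm_command", "arguments": {"gripper": [91,91,91,91,91], "dp": [[-1,0,0.4],[-1,0,0.4],[-1,0,0.4],[-1,0,0.4],[-0.8,0,0.4]], "twist": [0,0,0,0,0]}}

```text
time: 5.72
tool_pos: [517.7, -299.1, 274.1]
tcp_rot: [-3.141, -0.001, 1.457]
contact_force: [-0.0, 0.1, 0.3]
grip_width: 91.0
finger_force: 0.0
```

Run:
```python
from h import *
o=get_obs();c=get_calibration('wrist');im=capture('wrist')
np.savez('w1.npz',p=o['tool_pos'],r=o['tcp_rot'])
cv2.imwrite('pics/w1.png',im[:,:,::-1]);print(c,o['tool_pos'])
```

```text
{'mtx': array([[309.70691629,   0.        , 318.59798974],
       [  0.        , 309.70691629, 199.65580292],
       [  0.        ,   0.        ,   1.        ]]), 'mount': array([[-1.48563066e-03, -9.53126776e-01, -3.02567581e-01,
         8.12023164e+01],
       [ 9.99998850e-01, -1.50858029e-03, -1.57851262e-04,
        -1.34350192e+00],
       [-3.05995226e-04, -3.02567468e-01,  9.53127921e-01,
        -1.83861413e+02],
       [ 0.00000000e+00,  0.00000000e+00,  0.00000000e+00,
         1.00000000e+00]])} [ 517.73320606 -299.08851827  274.09481851]
```

View pics/w1.png

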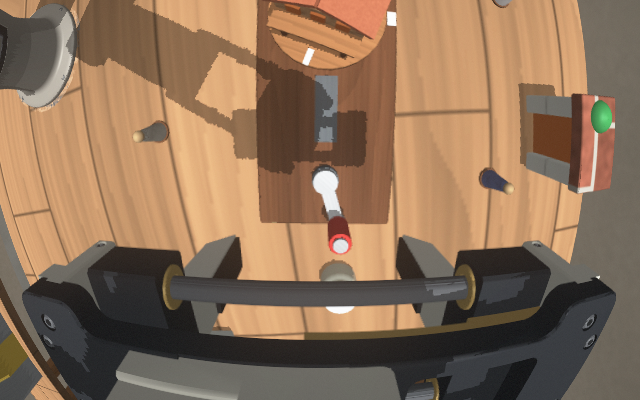

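```bash
cat >> h.py <<'E'
def W(f,u,v,z):
    d=np.load(f);c=get_calibration('wrist');K=c['mtx'];M=np.array(c['mount'])
    a=np.array([u-K[0,2],v-K[1,2]]);r=np.hypot(*a);th=r/K[0,0]
    q=np.r_[a/r*np.sin(th),np.cos(th)];B=R.from_euler('xyz',d['r']).as_matrix()
    o=B@M[:3,3]+d['p'];q=B@M[:3,:3]@q;return o+q*(z-o[2])/q[2]
E
python3 - <<'E'
from h import *
np.set_printoptions(precision=1,suppress=True)
w=lambda *a:W('w1.npz',*a)
for z in(133,138):print('pin',w(341,245,z))
for z in(69,74):print('hub',w(325,182,z))
print('pointer',w(308,56,54),'mark',w(391,19,41),'corners',w(260,222,40),w(389,223,40))
E
```

```text
pin [ 533.3 -378.7  133. ]
pin [ 533.2 -376.2  138. ]
hub [ 522.4 -317.9   69. ]
hub [ 522.5 -316.6   74. ]
pointer [ 519.5 -153.2   54. ] mark [ 636.4 -107.4   41. ] corners [ 420.9 -374.3   40. ] [ 609.7 -397.8   40. ]
```

{"name": "arm_command", "arguments": {"gripper": [91,91,91,91,91], "dp": [[-0.75,0.25,1],[-0.75,0.25,1],[-0.75,0.25,1],[-0.75,0.25,1],[0,0,0]], "twist": [0,0,0,0,0]}}

```text
time: 6.4
tool_pos: [533.5, -375.2, 172.3]
tcp_rot: [-3.138, -0.003, 1.457]
contact_force: [-0.5, -0.5, -0.1]
grip_width: 91.1
finger_force: 0.0
```

{"name": "arm_command", "arguments": {"gripper": [91,91,91,91,91], "dp": [[0,0,1],[0,0,1],[0,0,0.9],[0,0,0.5],[0,0,0]], "twist": [0,0,0,0,0]}}

```text
time: 7.02
tool_pos: [534.5, -374.9, 90.1]
tcp_rot: [-3.141, -0.001, 1.458]
contact_force: [-1.3, -0.5, 0.6]
grip_width: 91.1
finger_force: 0.0
```

{"name": "arm_command", "arguments": {"gripper": [20,20,20,20,20], "dp": [[0,0,0],[0,0,0],[0,0,0],[0,0,0],[0,0,0]], "twist": [0,0,0,0,0]}}

```text
time: 7.65
tool_pos: [534.4, -375.5, 90.0]
tcp_rot: [3.142, -0.0, 1.458]
contact_force: [0.4, 0.3, -0.4]
grip_width: 45.5
finger_force: 0.0
```

{"name": "arm_command", "arguments": {"gripper": [20,20,20,20,20], "dp": [[0,0,0],[0,0,0],[0,0,0],[0,0,0],[0,0,0]], "twist": [0,0,0,0,0]}}

```text
time: 8.28
tool_pos: [534.4, -375.5, 90.0]
tcp_rot: [-3.142, -0.0, 1.458]
contact_force: [-0.4, 0.1, -0.9]
grip_width: 27.4
finger_force: 30.0
```

Run:
```python
from h import *
y=1.4575;c=np.array([523,-317.5]);X=np.array([[np.cos(y),np.sin(y)],[np.sin(y),-np.cos(y)]])
p=np.array([534.4,-375.5])
for i in range(1,26):
    a=np.radians(-79.4+8.8*i);t=c+60*np.array([np.cos(a),np.sin(a)])
    d=np.round(X@(t-p)/25,2);p=p+X.T@d*25
    print(d.tolist(),end=', ');
    if i%5==0:print(p.round(1))
```

```text
[0.09, 0.33], [0.19, 0.32], [0.23, 0.29], [0.28, 0.24], [0.3, 0.21], [ 572.  -352.4]
[0.34, 0.15], [0.35, 0.1], [0.37, 0.04], [0.37, -0.01], [0.36, -0.07], [ 582.3 -308.5]
[0.35, -0.12], [0.32, -0.18], [0.29, -0.22], [0.26, -0.26], [0.21, -0.3], [ 559.5 -269.9]
[0.17, -0.33], [0.11, -0.35], [0.06, -0.37], [-0.0, -0.36], [-0.06, -0.37], [ 516.1 -257.9]
[-0.11, -0.35], [-0.16, -0.33], [-0.21, -0.3], [-0.26, -0.27], [-0.29, -0.22], [ 476.6 -279.4]
```

{"name": "arm_command", "arguments": {"gripper": [20,20,20,20,20], "dp": [[0.09,0.33,0],[0.19,0.32,0],[0.23,0.29,0],[0.28,0.24,0],[0.3,0.21,0]], "twist": [0,0,0,0,0]}}

```text
time: 8.9
tool_pos: [572.5, -352.1, 89.9]
tcp_rot: [-3.142, 0.0, 1.458]
contact_force: [-3.0, 0.6, 1.8]
grip_width: 26.9
finger_force: 30.0
```

{"name": "arm_command", "arguments": {"gripper": [20,20,20,20,20], "dp": [[0.34,0.15,0],[0.35,0.1,0],[0.37,0.04,0],[0.37,-0.01,0],[0.36,-0.07,0]], "twist": [0,0,0,0,0]}}

```text
time: 9.52
tool_pos: [583.3, -307.7, 90.1]
tcp_rot: [3.139, -0.0, 1.458]
contact_force: [4.2, -0.7, -2.9]
grip_width: 27.6
finger_force: 30.0
```

{"name": "arm_command", "arguments": {"gripper": [20,20,20,20,20], "dp": [[0.35,-0.12,0],[0.32,-0.18,0],[0.29,-0.22,0],[0.26,-0.26,0],[0.21,-0.3,0]], "twist": [0,0,0,0,0]}}

```text
time: 10.15
tool_pos: [559.7, -268.3, 90.0]
tcp_rot: [3.141, -0.002, 1.458]
contact_force: [3.6, 2.4, -2.1]
grip_width: 27.1
finger_force: 30.0
```

{"name": "arm_command", "arguments": {"gripper": [20,20,20,20,20], "dp": [[0.17,-0.33,0],[0.11,-0.35,0],[0.06,-0.37,0],[0,-0.36,0],[-0.06,-0.37,0]], "twist": [0,0,0,0,0]}}

```text
time: 10.78
tool_pos: [515.0, -257.2, 90.0]
tcp_rot: [-3.14, -0.001, 1.458]
contact_force: [1.3, 3.4, -1.2]
grip_width: 27.0
finger_force: 30.0
```

{"name": "arm_command", "arguments": {"gripper": [20,20,20,20,20], "dp": [[-0.11,-0.35,0],[-0.16,-0.33,0],[-0.21,-0.3,0],[-0.26,-0.27,0],[-0.29,-0.22,0]], "twist": [0,0,0,0,0]}}

```text
time: 11.4
tool_pos: [476.2, -280.3, 90.0]
tcp_rot: [3.141, 0.0, 1.458]
contact_force: [-0.0, 1.8, -1.6]
grip_width: 27.1
finger_force: 30.0
```

Run:
```python
from h import *
o=get_obs();print(o['time'],o['tool_pos'],o['contact_force'],o['finger_force'])
im=capture('scene')[180:310,100:340,::-1]
cv2.imwrite('pics/s2.png',cv2.resize(im,None,fx=3.3,fy=3.3,interpolation=cv2.INTER_CUBIC))
```

```text
11.4 [ 476.18489483 -280.2811577    89.9867012 ] [-0.0464946   1.84637044 -1.56633516] 29.99996781349182
```

View pics/s2.png

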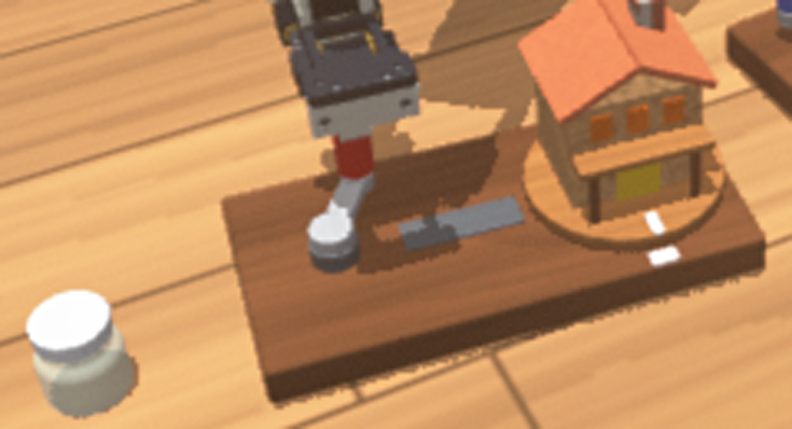

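{"name": "arm_command", "arguments": {"gripper": [20,20,20,20,20], "dp": [[0,0,0],[0,0,0],[0,0,0],[0,0,0],[0,0,0]], "twist": [0,0,0,0,0]}}

```text
time: 12.08
tool_pos: [476.8, -279.4, 90.0]
tcp_rot: [3.141, 0.0, 1.458]
contact_force: [-0.6, -1.0, -2.6]
grip_width: 27.2
finger_force: 30.0
```

Run:
```python
from h import *
for q in(S(655,222,54),S(664,256,41)):
    d=q[:2]-[550,-94];print(q,np.degrees(np.arctan2(d[1],d[0]))+7)
```

```text
[616.64126528 -97.80942701  54.        ] 3.7283511408696914
[ 639.80998064 -102.35710179   41.        ] 1.6837560979372936
```

Within about 2° of the mark. I'll release and back off upward.

{"name": "arm_command", "arguments": {"gripper": [70,70,70,70,70], "dp": [[0,0,0],[0,0,0],[0,0,0],[0,0,0],[0,0,0]], "twist": [0,0,0,0,0]}}

```text
time: 12.7
tool_pos: [476.7, -279.4, 90.0]
tcp_rot: [3.141, -0.0, 1.458]
contact_force: [0.2, 0.0, -0.6]
grip_width: 69.0
finger_force: 0.0
```

{"name": "arm_command", "arguments": {"gripper": [70,70,70,70,70], "dp": [[0,0,-0.3],[0,0,-0.8],[0,0,-1],[0,0,-1],[0,0,-1]], "twist": [0,0,0,0,0]}}

```text
time: 13.32
tool_pos: [476.7, -279.4, 193.9]
tcp_rot: [3.141, 0.0, 1.458]
contact_force: [0.6, 0.0, -0.3]
grip_width: 70.3
finger_force: 0.0
```

{"name": "arm_command", "arguments": {"gripper": [70,70,70,70,70], "dp": [[0,0,-1],[0,0,-1],[0,0,0],[0,0,0],[0,0,0]], "twist": [0,0,0,0,0]}}

```text
time: 13.95
tool_pos: [476.2, -279.1, 241.3]
tcp_rot: [-3.14, -0.001, 1.458]
contact_force: [-0.3, -1.0, -0.8]
grip_width: 70.2
finger_force: 0.0
```

Run:
```python
from h import *
im=capture('scene')[180:310,100:340,::-1]
cv2.imwrite('pics/s3.png',cv2.resize(im,None,fx=3.3,fy=3.3,interpolation=cv2.INTER_CUBIC))
```

```text
(no output)
```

View pics/s3.png

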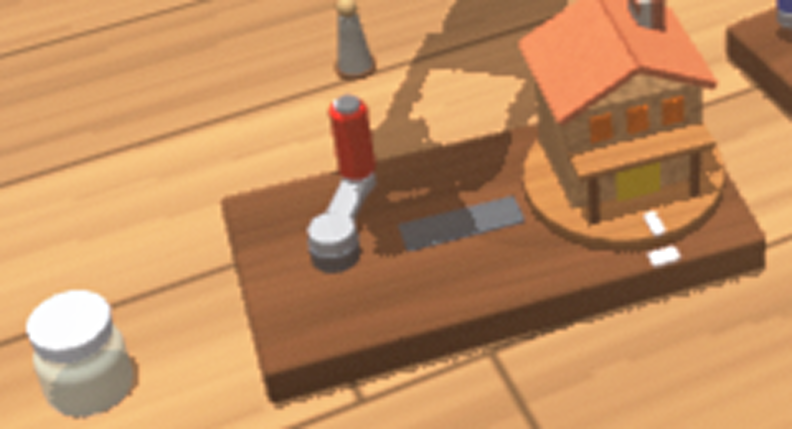

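The picture shows the pointer at (655,222), in line with the mark at (664,256), and the gripper clear of the sleeve.

```bash
python3 -c "
from plant import *
print(close_job())"
```

```text
the job is handed in; nothing more can be done
None
```

I wound the red-sleeve crank anticlockwise in one unbroken 30 N grip until the pointer stood about 2° from the mark (limit 11°), released and backed off, kept clear of the blue turntable, and handed in at about 14 s; the interface returned no verdict.

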